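Close up and start the vial reader

TASK

Get the vial reader going: push its sample drawer fully home with the fingertips, then push the door shut over it until the catch holds, and only then press the round start key on top right down. Pick nothing up: the vials ride in upright in their wells, and everything else on the bench stays where it is.

Things in the scene. Friction and masses are not known exactly. Their poses are not given: they have to be found in the camera images.
- reader: Vial reader, a white bench instrument fixed to the bench: 170 deep (x) x 160 wide (y) x 112 high. Origin: centre of its underside, on the bench. +x runs from its front to its back; the front face (drawer, door) is 85 mm from the origin on the -x side and looks roughly along world -y, to the robot's right. -y is the door's hinge side, +y its free edge side; z up.
- drawer_front (a point): Point on the outside of the sample drawer's front, mid-width, 73 mm above the bench; axes as the reader's. The front is a plain grey upright panel 84 wide, 8 thick, 18 to 90 mm above the bench. It starts 85 to 110 mm out; push it along the reader's +x. Friction about 1.5 N, stays where left. Home on its stop this point is 8 mm outside the housing's face, at x = -0.093 in the reader's frame.
- reader_door (a joint): Light-tight door, a white shallow pan (hollow for the drawer's front) on an upright hinge: 0 rad = shut, grows as it swings open (anticlockwise seen from above), to 2.2; starts at 1.7 to 2.1. Stays where left. From 0.09 rad on a sprung roller catch resists: about 10 N at door_push takes it over, below 0.04 it snaps in and holds the door at 0. The drawer, if out, blocks the door.
- door_hinge (a point): Point on the door's upright hinge axis, 72 mm above the bench, at x = -0.093, y = -0.058 in the reader's frame. Turns with the door: its +y runs from the hinge along the door to the free edge, its -x is the outward normal of the door's outside face.
- door_push (a point): Point on the door's outside face (it looks away from the drawer), 100 mm from the hinge axis, 12 mm from the free edge, 72 mm above the bench; axes as door_hinge, push along +x. Door 108 wide, 92 high (12 to 104 mm above the bench), 16 thick; its outside lies 8 mm outside the plane of the hinge axis. A finger lip, 30 high, stands 7 mm past the free edge.
- start_key (a joint): Start key: 0 m = up, grows as it is pressed straight down, range 0 to 0.004. Spring: 1.75 N at the top, 4.6 N at the bottom; it returns by itself.
- key_top (a point): Centre of the top of the start key, the round white cap 26 mm across in a dark collar on the reader's top, beside the display. It stands 6 mm above the housing's top, 118 mm above the bench. Two tiny flat pads near it are no part of the job.
- vial_a: A screw-capped glass vial, 28 mm across and 59 high, standing loose in a 31 mm square well, 22 mm deep, of the drawer's rack, its foot 20 mm above the bench and its cap about 79 mm. Origin: centre of its foot; z up. Rides with the drawer.
- vial_b: A screw-capped glass vial, 28 mm across and 59 high, standing loose in a 31 mm square well, 22 mm deep, of the drawer's rack, its foot 20 mm above the bench and its cap about 79 mm. Origin: centre of its foot; z up. Rides with the drawer.
- vial_c: A screw-capped glass vial, 28 mm across and 59 high, standing loose in a 31 mm square well, 22 mm deep, of the drawer's rack, its foot 20 mm above the bench and its cap about 79 mm. Origin: centre of its foot; z up. Rides with the drawer.
- spare_vial: A loose vial with a black cap, 28 x 28 x 59, standing on the bench close behind the reader, no part of the job. Origin: centre of its foot.
- beaker: A loose clear beaker, 54 across, 70 high, standing on the bench close behind the reader, no part of the job. Origin: centre of its foot.
- tip_box: A loose box of pipette tips, 70 x 120 x 43, lying on the bench beyond the reader, to the left, no part of the job. Origin: centre of its underside.
Mind the look-alikes: they are no part of the job. What is shaped like the vial_b but purple is not meant.

How it is judged (in metres and radians):
On the way, in this order (a step that is already met when the one before it is completed fails the run):
1. the drawer is pushed home (x of drawer_front in the frame of reader above -0.099 m), for 0.1 s.
2. the door is pushed shut and its catch holds it, the drawer still home (x of drawer_front in the frame of reader above -0.099 m and value of joint reader_door below 0.035 rad), for 0.2 s.
3. the start key is pressed right down (value of joint start_key above 0.003 m and value of joint reader_door below 0.035 rad), for 0.05 s.
At the end, for the whole second after the job is handed in: The drawer is home (within 6 mm), the door shut on its catch (within 0.035 rad), the key has been pressed (3 of its 4 mm) and is up again, and the three vials stand in their wells in the reader, upright within 0.2 rad (all of step 2 and value of joint start_key below 0.001 m and z of each of vial_a, vial_b, vial_c in the frame of reader below 0.028 m and angle between each of vial_a, vial_b, vial_c's own z axis and vertical below 0.2 rad and horizontal distance between each of vial_a, vial_b, vial_c and reader below 0.08 m); the robot touches nothing.
It fails at once if a vial is lifted out of its well or tipped (z of any of vial_a, vial_b, vial_c in the frame of reader above 0.035 m or angle between any of vial_a, vial_b, vial_c's own z axis and vertical above 0.4 rad).
It fails at once if the start key is pressed while the door is open (value of joint start_key above 0.002 m and value of joint reader_door above 0.1 rad).
It fails at once if a loose thing beside the reader is shifted by more than 20 mm or lifted (distance of any of spare_vial, beaker, tip_box from where it was at the start of the episode above 0.02 m).
It also fails if it takes over 59 s, if anything falls off the work surface, if the arm or the gripper's body presses on something with over 40 N, if the wrist force passes 120 N, or if a joint passes its speed limit or range.

ROBOT

A 6-joint arm with a two-finger parallel gripper is mounted at the origin on the work surface; the furniture and walls round the work are solid. World frame = base frame: x ahead of the robot, y to its left, z up, the work surface at z = 0. Lengths are in mm, angles in rad, forces in N, time in s.
With the tool pointing down it reaches from about 350 to 775 mm from the base axis. Payload 7.3 kg.
Tool frame: the origin (TCP) lies midway between the tips of the shut fingers; the grasp point (between the pads) lies 19 mm behind it; z points along the fingers, y is the line along which they close (so a half turn about z gives the same grasp; the last joint's range is limited). The gripper opens to 92 mm and grips with 3 to 60 N. Pads are 19 mm wide; open, the fingers measure 130 mm over their backs; the gripper's body (75 mm by 190 mm) begins 47 mm behind the grasp point.
Start: joints at [-1.449, 0.342, 1.524, -0, 1.275, -0.146], TCP at [138.942, -506.3, 226.741] pointing down, gripper open.
Joint ranges: [-2.53, 2.53], [-0.77, 2.02], [0.04, 2.7], [-1, 4.14], [0.28, 2.66], [-3.11, 3.11]. Speed limits (rad/s): [2.57, 2.57, 3.14, 3.14, 3.14, 3.14].

INTERFACE

Orientations are given as [roll, pitch, yaw] about the fixed x, y, z axes, in that order (R = Rz(yaw) Ry(pitch) Rx(roll)).
In Python, from plant import monitor, optics, workorder gives the robot as it stands. The module is installed in compiled form; this text tells all that it offers.
- The arm moves only by the tool servo_tool, never from a script. Its arguments are lists of equal length, an entry for each row: "linear": the shift along the tool's x, y, z as a fraction of full scale, a list of three; "spin": the turn about the tool's z as a fraction of full scale. In form: {"linear": [[dx, dy, dz], ...], "spin": [spin, ...]}. A call has exactly 8 rows; each row shifts and turns the commanded pose from where the row before left it, along the tool's axes as they then stand; what a row does not reach is not made up. Full scale, the value 1, is 200 mm for a shift and 90 degrees for a turn. A row lasts 1/8 s, in which the tool goes at most 62.5 mm and 10.7 degrees, less where a joint would pass 70% of its speed; a pose out of reach is approached as far as the arm can. A call with a number of a shift or a turn outside -1 to 1 is refused whole. A call with a gripper value outside its range is refused whole. "hand" is the opening, from -1 (shut) to 1 (fully open), set as the call begins (left out, the last holds). The fingers move at their own pace and stop on an object; the grip force is fixed at half the most. Time passes only in rows, so rows that do not move let the fingers close, or fill a call up. It gives the time, the measured TCP pose, the force, the opening and the grip force at its end, in the units of the state.
- monitor.get_obs(): the state, without advancing time (a new reading comes with each control period).
- optics.capture(name): name is "scene" or "top"; returns a dict with "frame" (480x640x3 uint8, blue, green, red), "K" (3x3 intrinsics, pixels), "world_to_cam" (4x4, takes a point from world to camera coordinates). Camera axes: x right, y down, z forward; pixel columns grow to the right and rows downward; lengths in mm; the calibration is good to about 2 mm. A picture is of the moment at which its call begins. There is no depth.
- workorder.close_job(): hands the job in; it is judged then, once.
The state is a dict: "time": time; "joint_positions": joint angles; "dq": joint speeds; "tau": joint torques, N m; "tool_pos": TCP position; "tcp_rot": TCP orientation; "contact_force": force on the tool from outside, world axes, zero at the start; "moment": the same for the moment, N m; "grip_width": finger opening in mm; "finger_force": force on a finger pad.
Only numpy, scipy, OpenCV 4.12 (cv2) and the standard library are available. Lean on these libraries where they do the work, as an engineer would, in place of code of your own. Each camera call takes 0.05 s, during which the arm holds its last target. There are 200 camera calls.

## Working session

There is one attempt and no reset: what is moved stays moved. The work goes in short steps, Python scripts to look and compute and a tool call to move; the robot and the scene stay as the last step left them, time stands still between calls to the robot, and variables do not carry over. Pictures are saved under pics/ and viewed, at most 10 in all, crops included, and the job is handed in when it is done.

Besides the shell and the picture viewer there is one more tool, called after "Request:" as name([rows], argument=value, ...), one row to a line, values as JSON. servo_tool: Moves the arm, as the interface text tells. Shift numbers are shares of 200 mm and turn numbers shares of 90 degrees, none past 1 either way. Its arguments: {"type":"object","properties":{"linear":{"type":"array","items":{"type":"array","items":{"type":"number","minimum":-1,"maximum":1}}},"spin":{"type":"array","items":{"type":"number","minimum":-1,"maximum":1}},"hand":{"type":"number"}},"required":["linear","spin"]}

```bash
mkdir -p pics
cat > h.py <<'E'
import numpy as np, cv2
from plant import monitor, optics, workorder
def cap(n,save=None):
    d=optics.capture(n)
    if save: cv2.imwrite('pics/'+save,d['frame']); np.savez('pics/'+save+'.npz',K=d['K'],T=d['world_to_cam'])
    return d
def ray(K,T,u,v):
    R,t=T[:3,:3],T[:3,3]
    return -R.T@t, R.T@np.linalg.solve(K,[u,v,1.])
def onz(K,T,u,v,z):
    c,d=ray(K,T,u,v); return c+d*(z-c[2])/d[2]
def proj(K,T,p):
    q=K@(T[:3,:3]@np.asarray(p,float)+T[:3,3]); return q[:2]/q[2]
def load(s):
    f=np.load('pics/'+s+'.npz'); return f['K'],f['T']
E
python3 - <<'E'
from h import *
for n in('scene','top'):
    d=cap(n,n+'0.png'); print(n,ray(d['K'],d['world_to_cam'],320,240),d['K'][0,0])
print(monitor.get_obs())
E
```

```text
scene (array([-151.33539196, -469.85189818,  463.06339283]), array([ 0.67620985,  0.62850189, -0.38494759])) 538.2425836593694
top (array([ 406.45729359,  102.43307146, 1044.08961166]), array([ 0.06411311,  0.013597  , -0.99785321])) 454.55258180886534
{'time': 0.1, 'joint_positions': array([-1.44898106e+00,  3.42648095e-01,  1.52490365e+00, -2.66045202e-06,
        1.27535775e+00, -1.45999388e-01]), 'dq': array([-0.0018328 , -0.00315382, -0.0035182 , -0.00013869,  0.00058517,
       -0.00049892]), 'tau': array([ 3.22597538e-03, -4.32004023e+01, -2.44695157e+01,  7.19255162e-02,
        5.24943159e-02, -4.91762910e-05]), 'tool_pos': array([ 138.90692153, -505.9357257 ,  226.12323853]), 'tcp_rot': array([-3.14028944e+00, -1.89059685e-04,  2.67815312e-01]), 'contact_force': array([ 0.43037461, -0.67037894,  0.30942285]), 'moment': array([-0.04980507, -0.01443087,  0.0028066 ]), 'finger_force': 0.0, 'grip_width': 92.13105440436823}
```

View pics/scene0.png

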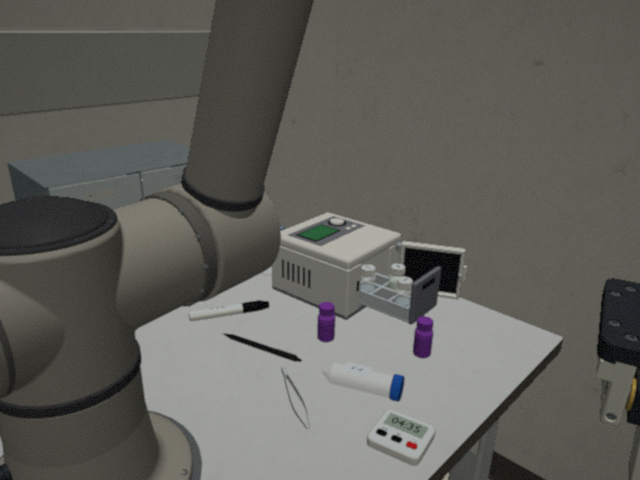

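View pics/top0.png

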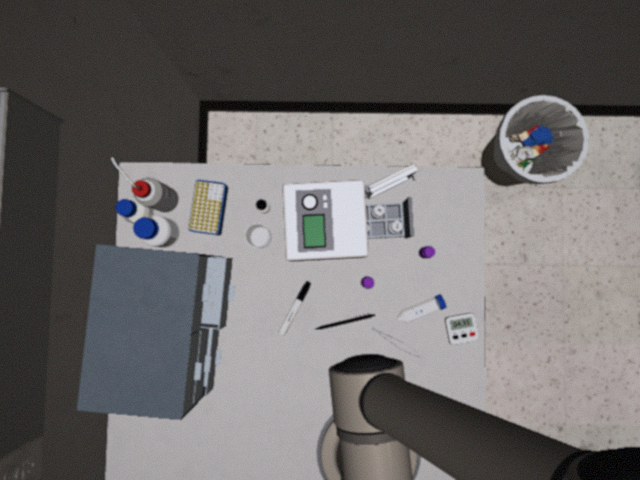

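The top view shows the reader at (285–367, 182–260), key (310,202), drawer front panel about (408,218), and the open door from (368,192) to (415,170). The third vial is less visible here. The look-alikes are the purple vials at (368,282) and (428,252), the two small pads at (325,200), the spare vial with the black cap at (262,205), and the beaker at (259,237).

Run:
```python
from h import *
im=cv2.imread('pics/top0.png'); K,T=load('top0.png')
g=cv2.cvtColor(im,cv2.COLOR_BGR2GRAY)
m=(g>222).astype('uint8')
print(np.percentile(g[180:260,280:420],[5,25,50,75,95]), g[300,400],g[250,340])
cs,_=cv2.findContours((g>g[250,340]-18).astype('uint8')[150:300,270:450],cv2.RETR_EXTERNAL,cv2.CHAIN_APPROX_NONE)
for c in cs:
    if cv2.contourArea(c)>60:
        r=cv2.minAreaRect(c+[270,150]); print(cv2.contourArea(c),r,cv2.boxPoints(r).round(1).tolist())
        for p in cv2.boxPoints(r): print('  112:',onz(K,T,*p,112)[:2].round(1),'104:',onz(K,T,*p,104)[:2].round(1))
print('key',onz(K,T,310,202,118), 'panel',onz(K,T,409,200,90),onz(K,T,412,237,90))
a=cv2.resize(im[155:275,270:430],None,fx=5,fy=5,interpolation=cv2.INTER_CUBIC); cv2.imwrite('pics/c1.png',a)
s=cv2.imread('pics/scene0.png')[200:335,260:480]; cv2.imwrite('pics/c2.png',cv2.resize(s,None,fx=3.6,fy=3.6,interpolation=cv2.INTER_CUBIC))
```

```text
[ 92. 135. 177. 216. 220.] 174 219
5648.5 ((324.8119201660156, 219.32257080078125), (74.26850891113281, 79.0830307006836), 86.93350982666016) [[283.29998779296875, 184.39999389648438], [362.29998779296875, 180.10000610351562], [366.29998779296875, 254.3000030517578], [287.29998779296875, 258.5]]
  112: [580.7 193.2] 104: [582.2 194. ]
  112: [592.   29.8] 104: [593.6  29.1]
  112: [438.6  19.8] 104: [438.9  19.1]
  112: [427.2 181.5] 104: [427.3 182.2]
279.0 ((393.64544677734375, 179.30059814453125), (10.221162796020508, 50.08950424194336), 64.17900848388672) [[368.8999938964844, 185.60000610351562], [414.0, 163.8000030517578], [418.3999938964844, 173.0], [373.29998779296875, 194.8000030517578]]
  112: [580.7  16.1] 104: [582.2  15.3]
  112: [627.7 -76.7] 104: [629.6 -78.2]
  112: [608.6 -85.9] 104: [610.3 -87.5]
  112: [561.7   6.7] 104: [563.    5.9]
key [543.79471002 136.95808117 118.        ] panel [555.43229033 -70.78418473  90.        ] [477.29885581 -77.45868769  90.        ]
```

View pics/c1.png

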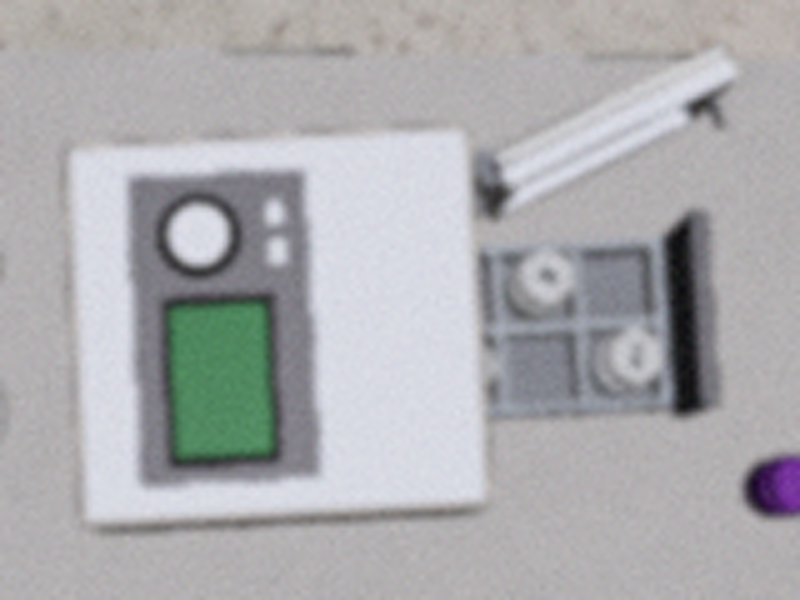

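View pics/c2.png

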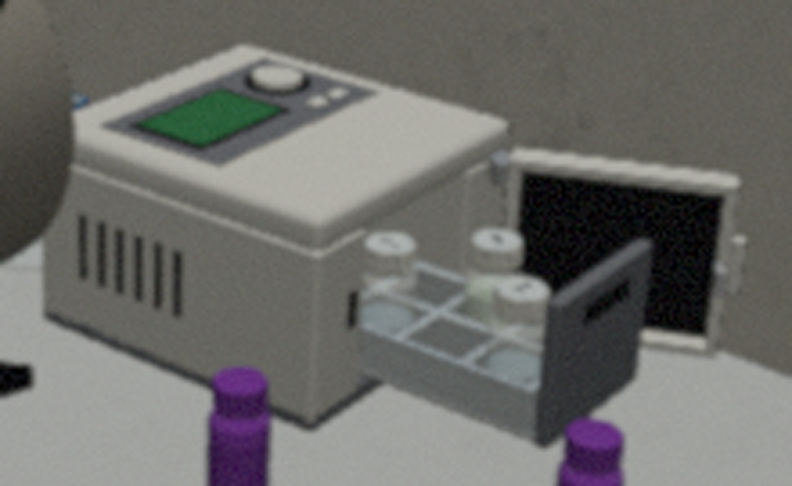

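The crops confirm the choices. Key cap is at top pixel (310,201.6) and scene pixel (337,221.7). The grey drawer front's outer top edge runs (411.6,197.4)–(413.6,236) in the top view, with the far corner at scene (441,267). The door's outside face runs (368,186)–(414.5,165).

Run:
```python
from h import *
Kt,Tt=load('top0.png'); Ks,Ts=load('scene0.png')
def tri(a,b):
    x=cv2.triangulatePoints(Kt@Tt[:3],Ks@Ts[:3],np.float64(a),np.float64(b))[:,0]; return x[:3]/x[3]
print('key',tri((310,201.6),(336.9,221.7)),onz(Kt,Tt,310,201.6,118))
print('panel far corner',tri((411.6,197.4),(441.1,266.9)))
for p in((411.6,197.4),(413.6,236)): print('panel',onz(Kt,Tt,*p,90))
for p in((415,164.5),(417.6,168.6),(370,186.5),(372,197),(414,171.5)): print('door',onz(Kt,Tt,*p,104))
print('reader corners',[onz(Kt,Tt,270+a/5,155+b/5,112)[:2].round() for a,b in((70,150),(466,130),(488,503),(86,524))])
print('purple',onz(Kt,Tt,428,252,59),onz(Kt,Tt,368,282,59))
```

```text
key [545.34530587 136.7770297  115.06942304] [544.62210151 136.97377633 118.        ]
panel far corner [561.43986362 -76.78860734  90.70749124]
panel [561.04471056 -76.22493401  90.        ]
panel [479.4581578  -80.79554597  90.        ]
door [628.14899253 -80.35319852 104.        ]
door [619.55975607 -85.7987562  104.        ]
door [580.36046671  12.96934388 104.        ]
door [558.35514297   8.58020522 104.        ]
door [613.32770909 -78.33669769 104.        ]
reader corners [array([579., 192.]), array([590.,  28.]), array([436.,  17.]), array([425., 182.])]
purple [ 447.68451667 -117.91676007   59.        ] [380.77181333  10.79718108  59.        ]
```

Request:
servo_tool([
  [0,0,0],
  [0,0,0],
  [0,0,0],
  [0,0,0],
  [0,0,0],
  [0,0,0],
  [0,0,0],
  [0,0,0],
], spin=[-0.109,-0.109,-0.109,-0.109,-0.109,-0.109,-0.109,-0.109], hand=-1)

```text
time: 1.1
tool_pos: [138.9, -506.0, 226.3]
tcp_rot: [-3.142, -0.001, 1.643]
contact_force: [-0.2, 0.2, 0.5]
grip_width: 16.5
finger_force: 0.0
```

```bash
cat >> h.py <<'E'
def go(x,y,z):
    "tool-axis shift (shares of 200 mm) from the present pose to a world point"
    from scipy.spatial.transform import Rotation as R
    o=monitor.get_obs(); M=R.from_euler('xyz',o['tcp_rot']).as_matrix()
    return (M.T@(np.array([x,y,z])-o['tool_pos'])/200).round(3)
E
python3 - <<'E'
from h import *
o=monitor.get_obs(); print(o['tool_pos'],o['tcp_rot'],o['time'],o['grip_width']); print(go(522,-120,226), go(522,-120,65))
E
```

```text
[ 138.91601878 -506.02686684  226.33412048] [-3.14154030e+00 -9.04002195e-04  1.64319868e+00] 1.1 16.511386204078807
[1.787 2.05  0.003] [1.786 2.05  0.808]
```

Request:
servo_tool([
  [0.137,0.158,0],
  [0.137,0.158,0],
  [0.137,0.158,0],
  [0.137,0.158,0],
  [0.137,0.158,0],
  [0.137,0.158,0],
  [0.137,0.158,0],
  [0.137,0.158,0],
], spin=[0,0,0,0,0,0,0,0])

```text
time: 2.1
tool_pos: [377.3, -269.5, 226.5]
tcp_rot: [-3.141, -0.0, 1.637]
contact_force: [0.3, -0.3, 0.2]
grip_width: 0.1
finger_force: 0.0
```

Request:
servo_tool([
  [0.137,0.158,0],
  [0.137,0.158,0],
  [0.137,0.158,0],
  [0.137,0.158,0],
  [0.137,0.154,0],
  [0,0,0.05],
  [0,0,0.1],
  [0,0,0],
], spin=[0,0,0,0,0,0,0,0])

```text
time: 3.1
tool_pos: [522.6, -123.7, 194.9]
tcp_rot: [-3.137, -0.002, 1.637]
contact_force: [-0.3, 0.2, 0.4]
grip_width: 0.5
finger_force: 0.0
```

Run:
```python
from h import *
o=monitor.get_obs(); print(o['tool_pos'],o['tcp_rot'],o['time'],o['grip_width'],o['contact_force']); print(go(522,-120,65))
a=cap('top','top1.png')['frame'];b=cap('scene','scene1.png')['frame']
cv2.imwrite('pics/v1.png',np.hstack([cv2.resize(a[130:300,250:480],(400,300)),cv2.resize(b[170:345,250:490],(400,300))]))
```

```text
[ 522.58247311 -123.72486672  194.8990766 ] [-3.13734100e+00 -1.52806131e-03  1.63701983e+00] 3.1 0.45729029005307265 [-0.32525057  0.19736983  0.3725831 ]
[0.018 0.001 0.65 ]
```

View pics/v1.png

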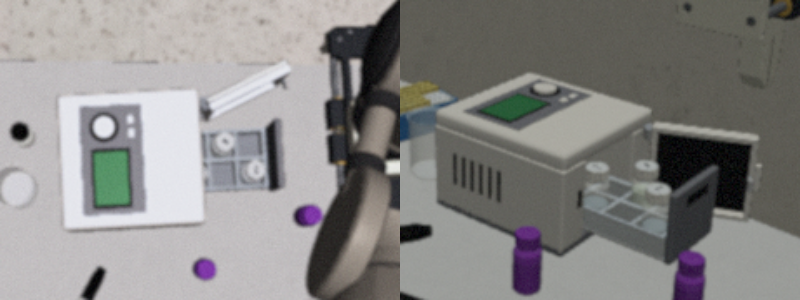

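The gripper is shut in front of the grey panel, and the panel, door and purple vials have not moved. Next I lower it.

Request:
servo_tool([
  [0,0,0.13],
  [0,0,0.13],
  [0,0,0.13],
  [0,0,0.13],
  [0,0,0.12],
  [0,0,0],
  [0.05,0,0],
  [0.05,0,0],
], spin=[0,0,0,0,0,0,0,0])

```text
time: 4.2
tool_pos: [523.6, -103.2, 70.0]
tcp_rot: [3.139, 0.001, 1.637]
contact_force: [0.2, 0.1, -0.6]
grip_width: 0.4
finger_force: 0.0
```

Request:
servo_tool([
  [0.03,0,0],
  [0.03,0,0],
  [0.03,0,0],
  [0.03,0,0],
  [0.03,0,0],
  [0.03,0,0],
  [0.03,0,0],
  [0,0,0],
], spin=[0,0,0,0,0,0,0,0])

```text
time: 5.2
tool_pos: [519.9, -61.0, 68.5]
tcp_rot: [-3.141, -0.0, 1.638]
contact_force: [1.3, 0.5, -0.5]
grip_width: 0.4
finger_force: 0.0
```

Request:
servo_tool([
  [0.03,0,0],
  [0.03,0,0],
  [0.03,0,0],
  [0.03,0,0],
  [0.03,0,0],
  [0.03,0,0],
  [0.03,0,0],
  [0.03,0,0],
], spin=[0,0,0,0,0,0,0,0])

```text
time: 6.2
tool_pos: [516.9, -13.4, 68.7]
tcp_rot: [-3.141, 0.0, 1.638]
contact_force: [-0.0, -2.2, -0.0]
grip_width: 0.3
finger_force: 0.8
```

Request:
servo_tool([
  [0.015,0,0],
  [0.015,0,0],
  [0.015,0,0],
  [0,0,0],
  [0,0,0],
  [0,0,0],
  [0,0,0],
  [0,0,0],
], spin=[0,0,0,0,0,0,0,0])

```text
time: 7.2
tool_pos: [516.4, -4.9, 68.7]
tcp_rot: [3.141, 0.0, 1.637]
contact_force: [-0.0, 0.1, -0.1]
grip_width: 0.4
finger_force: 0.0
```

Run:
```python
from h import *
a=cap('top','top2.png')['frame'];b=cap('scene','scene2.png')['frame']
cv2.imwrite('pics/v2.png',np.hstack([cv2.resize(a[130:300,250:480],(400,300)),cv2.resize(b[170:345,250:490],(400,300))]))
print(monitor.get_obs()['contact_force'])
```

```text
[-0.85847759  0.87717442 -0.0306185 ]
```

View pics/v2.png

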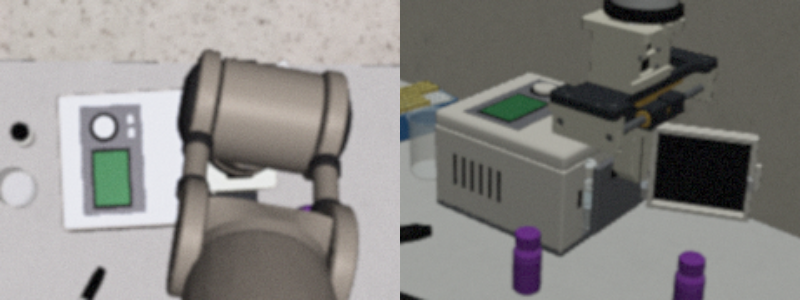

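The drawer is nearly in and the vials are upright. I'll push on to its stop.

Request:
servo_tool([
  [0.01,0,0],
  [0.01,0,0],
  [0.01,0,0],
  [0.01,0,0],
  [0,0,0],
  [0,0,0],
  [0,0,0],
  [0,0,0],
], spin=[0,0,0,0,0,0,0,0])

```text
time: 8.3
tool_pos: [515.8, 3.2, 68.7]
tcp_rot: [-3.142, -0.0, 1.637]
contact_force: [-0.1, -0.2, -0.0]
grip_width: 0.7
finger_force: 0.0
```

Request:
servo_tool([
  [0.01,0,0],
  [0.01,0,0],
  [0.005,0,0],
  [0,0,0],
  [0,0,0],
  [0,0,0],
  [0,0,0],
  [0,0,0],
], spin=[0,0,0,0,0,0,0,0])

```text
time: 9.3
tool_pos: [515.5, 8.2, 68.7]
tcp_rot: [3.142, 0.0, 1.637]
contact_force: [0.7, -0.3, -0.3]
grip_width: 0.3
finger_force: 0.0
```

Request:
servo_tool([
  [0.01,0,0],
  [0.01,0,0],
  [0.01,0,0],
  [0,0,0],
  [0,0,0],
  [0,0,0],
  [0,0,0],
  [0,0,0],
], spin=[0,0,0,0,0,0,0,0])

```text
time: 10.3
tool_pos: [515.4, 9.5, 68.8]
tcp_rot: [-3.141, 0.007, 1.638]
contact_force: [-0.9, -23.6, -0.7]
grip_width: 0.4
finger_force: 12.2
```

Request:
servo_tool([
  [-0.05,0,0],
  [-0.1,0,0],
  [-0.1,0,0],
  [0,0,-0.2],
  [0,0,-0.2],
  [0,0,-0.1],
  [0,0,0],
  [0,0,0],
], spin=[0,0,0,0,0,-0.1,-0.11,-0.11])

```text
time: 11.3
tool_pos: [518.5, -35.4, 169.1]
tcp_rot: [3.141, 0.0, 2.146]
contact_force: [0.2, -0.2, 0.2]
grip_width: 0.6
finger_force: 0.0
```

Request:
servo_tool([
  [0,0,0],
  [0,0,0],
  [0,0,0],
  [0,0,0],
  [0,0,0],
  [0,0,0],
  [0,0,0],
  [0,0,0],
], spin=[-0.115,-0.115,-0.115,-0.115,-0.115,-0.115,-0.115,-0.115])

```text
time: 12.3
tool_pos: [518.3, -35.4, 168.7]
tcp_rot: [3.141, 0.0, -2.692]
contact_force: [-0.5, -0.6, 0.6]
grip_width: 0.6
finger_force: 0.0
```

Run:
```python
from h import *
d=cap('top','top3.png');a=d['frame'];b=cap('scene','scene3.png')['frame']
cv2.imwrite('pics/v3.png',np.hstack([cv2.resize(a[130:300,250:480],(400,300)),cv2.resize(b[170:345,250:490],(400,300))]))
o=monitor.get_obs(); print(o['tool_pos'],o['tcp_rot'],o['joint_positions'])
H=np.array([571.4,15.9]); 
def door(th,lx,ly,yaw=1.637):
    a=yaw+th; return H+lx*np.array([np.cos(a),np.sin(a)])+ly*np.array([-np.sin(a),np.cos(a)])
p=door(1.965,-38,92); print(p, go(*p,200), go(*p,72))
```

```text
[518.36817313 -35.46566478 168.66657531] [ 3.14124140e+00  1.19116535e-04 -2.69644567e+00] [-2.16105237e-01  3.87006092e-01  1.62737212e+00  3.87885541e-04
  1.12733617e+00 -2.23221502e+00]
[646.31992293 -49.63628878] [-0.547 -0.339 -0.157] [-0.547 -0.34   0.483]
```

View pics/v3.png

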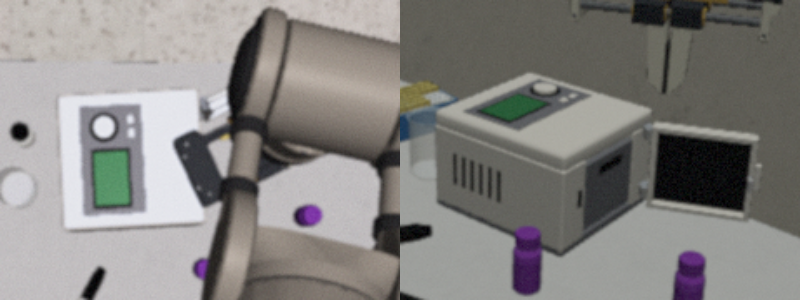

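The drawer's grey front now sits against the housing and the door is still open. Next I go over the door and down on its far side.

Request:
servo_tool([
  [-0.14,-0.085,0],
  [-0.14,-0.085,0],
  [-0.14,-0.085,0],
  [-0.127,-0.085,0],
  [0,0,0],
  [0,0,0.1],
  [0,0,0.1],
  [0,0,0],
], spin=[0,0,0,0,0,0,0,0])

```text
time: 13.4
tool_pos: [644.6, -49.7, 127.2]
tcp_rot: [3.139, -0.003, -2.7]
contact_force: [-1.1, -0.2, 0.5]
grip_width: 0.6
finger_force: 0.0
```

Request:
servo_tool([
  [0,0,0.1],
  [0,0,0.1],
  [0,0,0.083],
  [0,0,0],
  [0.02,0,0],
  [0.02,0,0],
  [0.02,0,0],
  [0,0,0],
], spin=[0,0,0,0,0,0,0,0])

```text
time: 14.4
tool_pos: [635.4, -55.6, 72.5]
tcp_rot: [-3.141, 0.0, -2.698]
contact_force: [-0.8, 0.5, 0.0]
grip_width: 0.4
finger_force: 0.0
```

Run:
```python
from h import *
d=cap('top','top4.png');a=d['frame'];b=cap('scene','scene4.png')['frame']
cv2.imwrite('pics/v4.png',np.hstack([cv2.resize(a[130:300,250:480],(400,300)),cv2.resize(b[170:345,250:490],(400,300))]))
o=monitor.get_obs(); print(o['tool_pos'],o['tcp_rot'],o['contact_force'])
```

```text
[635.66385037 -55.43626755  72.31461863] [-3.14131246e+00  3.25520950e-04 -2.69802731e+00] [-0.39769232 -1.09428444 -0.44137988]
```

View pics/v4.png

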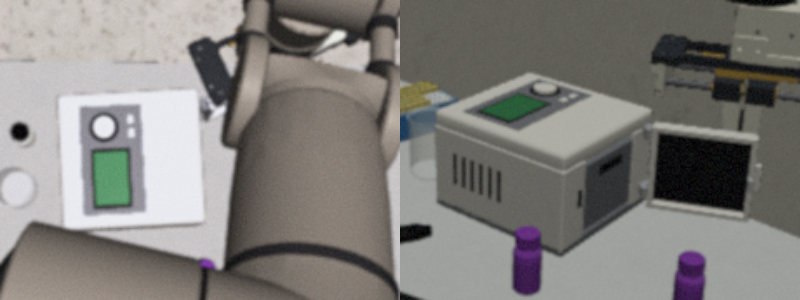

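The fingers stand behind the open door, on its outside face. Now I swing the door along its arc at 8 degrees per row, turning the tool with it.

Request:
servo_tool([
  [0.055,0,0],
  [0.065,-0.005,0],
  [0.065,-0.005,0],
  [0.065,-0.005,0],
  [0.065,-0.005,0],
  [0.065,-0.005,0],
  [0,0,0],
  [0,0,0],
], spin=[0,0.089,0.089,0.089,0.089,0.089,0,0])

```text
time: 15.5
tool_pos: [563.9, -75.5, 72.3]
tcp_rot: [-3.141, 0.001, 2.889]
contact_force: [-0.1, 0.4, 0.3]
grip_width: 0.5
finger_force: 0.0
```

```bash
cat >> h.py <<'E'
H=np.array([571.4,15.9])
def local(yaw0=1.637):
    o=monitor.get_obs(); a=o['tcp_rot'][2]; th=(a-yaw0)%(2*np.pi); d=o['tool_pos'][:2]-H
    print('th',th.round(3),'lx',(d@[np.cos(a),np.sin(a)]).round(1),'ly',(d@[-np.sin(a),np.cos(a)]).round(1),o['tool_pos'].round(1),o['contact_force'].round(1),o['time'])
E
python3 - <<'E'
from h import *
local()
b=cap('scene','scene5.png')['frame']
cv2.imwrite('pics/v5.png',b[170:345,250:490])
E
```

```text
th 1.252 lx -15.6 ly 90.4 [563.9 -75.5  72.3] [-0.1  0.4  0.3] 15.5
```

View pics/v5.png

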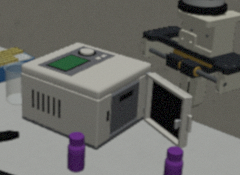

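The door follows, now part-way shut. Continuing.

Request:
servo_tool([
  [0.065,-0.005,0],
  [0.065,-0.005,0],
  [0.065,-0.005,0],
  [0.065,-0.005,0],
  [0.065,-0.005,0],
  [0.065,-0.005,0],
  [0.065,-0.005,0],
  [0,0,0],
], spin=[0.089,0.089,0.089,0.089,0.089,0.089,0.089,0])

```text
time: 16.55
tool_pos: [491.1, -25.5, 72.1]
tcp_rot: [-3.141, 0.0, 1.911]
contact_force: [-0.7, 0.4, 0.9]
grip_width: 0.7
finger_force: 0.0
```

```bash
python3 -c "
from h import *
local()"
```

```text
th 0.274 lx -12.2 ly 89.5 [491.1 -25.5  72.1] [-0.7  0.4  0.9] 16.55
```

Request:
servo_tool([
  [0.032,-0.004,0],
  [0.032,-0.004,0],
  [0.032,-0.004,0],
  [0.03,-0.003,0],
  [0,0,0],
  [0,0,0],
  [0,0,0],
  [0,0,0],
], spin=[0.044,0.044,0.044,0.041,0,0,0,0])

```text
time: 17.55
tool_pos: [484.2, -8.0, 72.4]
tcp_rot: [3.139, 0.008, 1.641]
contact_force: [0.5, -28.4, -2.7]
grip_width: 0.2
finger_force: 14.1
```

```bash
python3 -c "
from h import *
local()"
```

```text
th 0.004 lx -17.8 ly 88.7 [484.2  -8.   72.4] [  0.5 -28.4  -2.7] 17.55
```

```bash
python3 -c "
from h import *
local()
b=cap('scene','scene6.png')['frame']
cv2.imwrite('pics/v6.png',cv2.resize(b[190:320,300:460],None,fx=4,fy=4,interpolation=2))"
```

```text
th 0.004 lx -17.8 ly 88.7 [484.2  -8.   72.4] [  0.5 -28.4  -2.7] 17.55
```

View pics/v6.png

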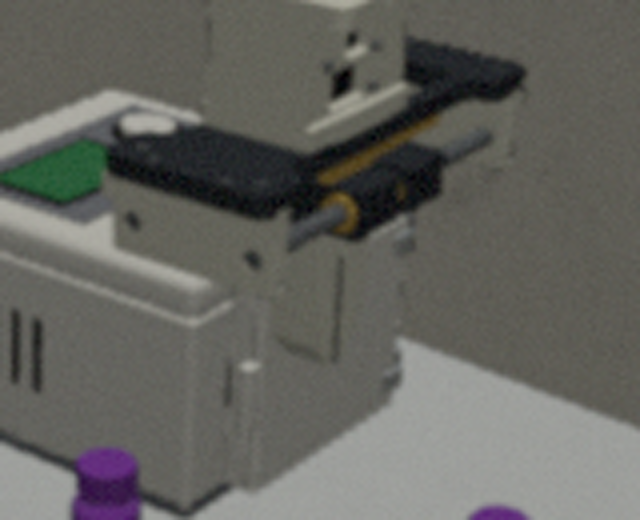

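The door looks shut against the housing, with its lower free outer corner at about scene pixel (363.8,312.5). I'll check that pixel against the predicted corner for 0 rad and 0.08 rad.

Run:
```python
from h import *
K,T=load('scene0.png')
def door(th,lx,ly,yaw=1.637):
    a=yaw+th; return H+lx*np.array([np.cos(a),np.sin(a)])+ly*np.array([-np.sin(a),np.cos(a)])
for th in(0,.04,.08,.12): print(th,[proj(K,T,[*door(th,lx,108),z]).round(1).tolist() for lx,z in((-8,12),(-8,104),(8,104))])
# reader corner near-front bottom, as calibration bias check: v6 (188,512)->(347,318)
c=np.array([507.5,105]);e=np.array([np.cos(1.637),np.sin(1.637)]);f=np.array([-e[1],e[0]])
print('reader corner',proj(K,T,[*(c-85*e+80*f),0]))
```

```text
0 [[363.5, 313.4], [366.5, 262.8], [358.3, 260.0]]
0.04 [[365.8, 314.2], [368.9, 263.5], [360.4, 260.8]]
0.08 [[368.2, 314.9], [371.4, 264.2], [362.6, 261.6]]
0.12 [[370.6, 315.6], [373.9, 264.8], [364.9, 262.3]]
reader corner [344.55209821 323.4644875 ]
```

The corner matches about 0 rad, and the steady 28 N is well past the catch's 10 N. I back off and rise.

Request:
servo_tool([
  [-0.05,0,0],
  [-0.1,0,0],
  [-0.1,0,0],
  [0,0,-0.2],
  [0,0,-0.2],
  [0,0,-0.2],
  [0,0,0],
  [0,0,0],
], spin=[0,0,0,0,0,0,0,0])

```text
time: 18.6
tool_pos: [485.3, -52.1, 191.5]
tcp_rot: [-3.141, -0.0, 1.638]
contact_force: [0.3, 0.2, 0.4]
grip_width: 0.4
finger_force: 0.0
```

Run:
```python
from h import *
local()
d=cap('scene','scene7.png'); g=cv2.GaussianBlur(cv2.cvtColor(d['frame'],6),(3,3),0).astype(int); g6=cv2.GaussianBlur(cv2.imread('pics/scene6.png',0),(3,3),0).astype(int)
for v in(275,290,300,306): print(v,'now',g[v,348:380].tolist(),'\n   pushed',g6[v,348:380].tolist())
print(go(545,137,150),go(545,137,190))
```

```text
th 0.001 lx -62.1 ly 90.4 [485.3 -52.1 191.5] [0.3 0.2 0.4] 18.6
275 now [102, 99, 97, 97, 97, 96, 95, 95, 95, 95, 94, 95, 95, 95, 93, 93, 98, 101, 99, 96, 95, 96, 97, 97, 96, 95, 95, 96, 95, 95, 95, 96] 
   pushed [105, 103, 100, 99, 98, 97, 97, 98, 99, 99, 100, 100, 99, 99, 96, 95, 99, 102, 100, 97, 93, 88, 83, 81, 83, 86, 88, 90, 92, 93, 93, 94]
290 now [100, 97, 95, 94, 95, 95, 93, 86, 77, 78, 87, 93, 97, 101, 102, 99, 98, 98, 96, 94, 94, 94, 95, 95, 95, 94, 94, 94, 95, 95, 95, 94] 
   pushed [102, 98, 97, 98, 99, 99, 97, 89, 79, 79, 88, 94, 98, 102, 102, 100, 100, 101, 100, 98, 98, 97, 97, 98, 98, 98, 97, 97, 98, 97, 97, 98]
300 now [99, 97, 96, 95, 94, 94, 94, 93, 93, 95, 96, 97, 98, 97, 96, 98, 99, 97, 94, 94, 94, 95, 95, 94, 94, 95, 94, 94, 94, 94, 93, 95] 
   pushed [101, 98, 98, 98, 98, 98, 96, 94, 93, 96, 98, 100, 102, 101, 99, 101, 102, 99, 97, 97, 98, 98, 98, 98, 97, 97, 97, 97, 96, 95, 95, 98]
306 now [98, 95, 95, 95, 95, 94, 93, 92, 92, 94, 96, 95, 96, 97, 98, 100, 100, 97, 95, 95, 96, 95, 96, 99, 105, 116, 130, 141, 148, 152, 154, 153] 
   pushed [101, 98, 97, 97, 97, 97, 97, 96, 95, 96, 97, 97, 97, 97, 100, 104, 104, 101, 98, 98, 99, 98, 99, 101, 107, 119, 134, 145, 151, 155, 157, 156]
[0.923 0.362 0.205] [0.923 0.362 0.005]
```

The door stayed in the same place after release: its edge at row 300 is at column 364, the 0 rad prediction. It is latched. Now to the key.

Request:
servo_tool([
  [0.15,0.06,0],
  [0.15,0.06,0],
  [0.155,0.06,0],
  [0.155,0.06,0],
  [0.155,0.06,0],
  [0.158,0.062,0],
  [0,0,0.1],
  [0,0,0],
], spin=[0,0,0,0,0,0,0,0])

```text
time: 19.65
tool_pos: [544.2, 137.0, 169.3]
tcp_rot: [-3.135, 0.0, 1.637]
contact_force: [0.2, -0.4, 0.4]
grip_width: 0.2
finger_force: 0.0
```

Request:
servo_tool([
  [0,0,0.1],
  [0,0,0.05],
  [0,0,0.02],
  [0,0,0],
  [0,0,0],
  [0,0,0],
  [0,0,0],
  [0,0,0],
], spin=[0,0,0,0,0,0,0,0])

```text
time: 20.65
tool_pos: [545.8, 136.8, 138.2]
tcp_rot: [3.141, 0.0, 1.636]
contact_force: [-0.1, 0.0, -0.0]
grip_width: 0.5
finger_force: 0.0
```

Down 18 mm to just above the cap, then slowly in.

Request:
servo_tool([
  [0,0,0.04],
  [0,0,0.04],
  [0,0,0.015],
  [0,0,0.005],
  [0,0,0.005],
  [0,0,0.005],
  [0,0,0],
  [0,0,0],
], spin=[0,0,0,0,0,0,0,0])

```text
time: 21.65
tool_pos: [545.8, 136.8, 116.3]
tcp_rot: [3.141, 0.0, 1.636]
contact_force: [-2.4, 0.3, 3.1]
grip_width: 0.3
finger_force: 1.5
```

Request:
servo_tool([
  [0,0,0.005],
  [0,0,0.005],
  [0,0,0.005],
  [0,0,0.005],
  [0,0,0],
  [0,0,0],
  [0,0,0],
  [0,0,0],
], spin=[0,0,0,0,0,0,0,0])

```text
time: 22.65
tool_pos: [545.9, 136.9, 114.0]
tcp_rot: [3.14, 0.0, 1.636]
contact_force: [-7.0, -0.1, 17.6]
grip_width: 0.5
finger_force: 8.7
```

At 114 mm with 17.6 N the key is on its bottom stop, 4 mm down. I lift clear.

Request:
servo_tool([
  [0,0,-0.02],
  [0,0,-0.05],
  [0,0,-0.1],
  [0,0,-0.15],
  [0,0,-0.15],
  [0,0,-0.15],
  [0,0,0],
  [0,0,0],
], spin=[0,0,0,0,0,0,0,0])

```text
time: 23.65
tool_pos: [545.4, 136.8, 235.1]
tcp_rot: [-3.14, 0.0, 1.636]
contact_force: [-0.2, -0.4, -0.3]
grip_width: 0.3
finger_force: 0.0
```

Run:
```python
from h import *
g=cv2.GaussianBlur(cv2.cvtColor(cap('scene')['frame'],6),(3,3),0).astype(int)
for v in(290,300,306): print(v,g[v,348:380].tolist())
print(monitor.get_obs()['tool_pos'],monitor.get_obs()['contact_force'])
print(workorder.close_job())
```

```text
290 [101, 97, 96, 96, 97, 97, 95, 87, 78, 79, 87, 94, 99, 103, 102, 100, 99, 99, 97, 96, 96, 96, 96, 96, 97, 97, 97, 97, 97, 97, 97, 95]
300 [98, 96, 96, 97, 97, 97, 95, 94, 96, 98, 98, 99, 101, 101, 100, 101, 102, 99, 97, 96, 95, 96, 96, 97, 97, 96, 96, 95, 95, 95, 94, 96]
306 [97, 96, 97, 97, 96, 95, 94, 93, 94, 95, 96, 98, 99, 98, 99, 101, 101, 99, 97, 97, 96, 97, 98, 101, 108, 119, 133, 143, 150, 153, 155, 156]
[545.21592073 136.726511   234.73529765] [-0.80307284  0.23326831  0.163085  ]
the job is handed in; nothing more can be done
None
```

I pushed the drawer home, shut the door until it stayed put on its catch, pressed the start key to its bottom stop, lifted clear, and handed the job in at about 24 s; no verdict came back.

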